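# Open the safety-capped flux bottle

### The job

Open the tall slim bottle: press its child-resistant cap down against the spring and, while it is down, unscrew it anticlockwise until it comes free. Then lift the cap off and stand it, right way up, on the white tile. Leave the low wide jar with the same sort of cap closed.

Things in the scene. Friction and masses are not known exactly. Their poses are not given: they have to be found in the camera images.
- flux_bottle: Tall slim round white plastic bottle, 60 mm in diameter, standing in a 96 x 96 x 22 mm wooden block screwed to the bench (it cannot move). Origin: centre of the block's underside, on the bench; z up, the bottle's axis. The shoulder ends at 136 mm, then a 26 mm neck whose mouth is at 165 mm, hidden by the cap. Two lugs on the neck hold the cap.
- flux_cap: The tall bottle's cap (loose): grey plastic, round, ribbed, straight sides, 48 mm in diameter (49.5 mm over the ribs), 30 mm high, 30 to 60 g. Origin: centre of its lower rim; z is its axis, up. Closed, the origin is 147 mm above the bench (top at 177 mm), x along the bottle's x. Unpressed it is locked. Pressed 5 mm or more it turns anticlockwise (positive about z, seen from above).
- flux_bottle_plug (a joint): Sprung plug in the tall bottle's neck that pushes the cap up; m, 0 closed, negative pressed. It pushes with 4 N plus 0.6 N per mm pressed; the cap bottoms at -0.007 (8 N). With the cap turned 50 to 125 degrees from closed (75 is good) the cap is free: let up, it rises 2 mm (+0.002) and lifts straight off. Clockwise it is blocked. Any grip yaw will do.
- drip_tile: White glazed tile, 120 x 120 x 10 mm, fixed flat on the bench. Origin: centre of its underside; its top is 10 mm above. The cap shall stand on it.
- patina_cap: The same grey cap, 48 mm in diameter and 30 mm high, on the other container: a low wide white jar, 84 mm in diameter in an equal wooden block. Origin: centre of its lower rim, 95 mm above the bench (top at 125 mm). It must stay closed.
- patina_jar: The low wide white jar itself, 84 mm in diameter, in a 96 x 96 x 22 mm wooden block screwed to the bench. Origin: centre of the block's underside.
Mind the look-alikes: they are no part of the job. What is shaped like the flux_cap but orange or red is not meant.

How it is judged:
By the outcome, as a careful person would: the job done as asked, in the order asked, and still so for the second after the job is handed in, with the robot touching nothing.
It also fails if it takes over 45 s, if anything falls off the work surface, if the arm or the gripper's body presses on something with over 40 N, if the wrist force passes 120 N, or if a joint passes its speed limit or range.

### The arm

A 7-joint arm with a two-finger parallel gripper is mounted at the origin on a cart in front of the work surface, level with it; the furniture and walls round the work are solid. World frame = base frame: x ahead of the robot, y to its left, z up, the work surface at z = 0. Lengths are in m, angles in rad, forces in N, time in s.
With the tool pointing down it reaches from about 0.4 to 0.85 m from the base axis. Payload 10.4 kg.
Tool frame: the origin (TCP) lies at the very end of the fingers, on their centre line; the grasp point (between the pads) lies 19 mm behind it (manip.grip_depth is the distance from the TCP to the grasp point, in m); z points along the fingers, y is the direction in which the jaws open and shut (so a half turn about z gives the same grasp; the last joint's range is limited). The gripper opens to 85 mm and grips with 20 to 120 N. Pads are 22 mm wide; open, the fingers measure 114 mm over their backs; the gripper's body (76 mm by 85 mm) begins 54 mm behind the grasp point. The pads swing forward as they close: fully open they stand 13 mm farther back than shut.
Start: joints at [-1.257, 0.332, -0.065, 1.46, 0.022, 1.35, -0.088], TCP at [0.207, 0.59, 0.231] pointing down, gripper open.
Joint ranges: [-2.6, 2.6], [-0.5, 2.12], [-1.47, 1.34], [0.16, 2.42], [-1.27, 4.41], [0.06, 2.06], [-2.6, 2.6]. Speed limits (rad/s): [2.22, 2.22, 2.79, 2.79, 3.14, 3.14, 3.14].

### API

Orientations are given as a unit quaternion [x, y, z, w].
In Python, from workcell import manip gives the robot as it stands.
- The arm moves only by the tool step_arm, never from a script. Its argument "motion" is a list of rows, each a list of 6 numbers: the shift along the tool's x, y, z in mm, then the turn, a rotation vector about the tool's x, y, z in degrees. A call has 1 to 20 rows; each row shifts and turns the pose as measured when the row begins, along the tool's axes as they then stand; what a row does not reach is not made up. A row lasts 1/8 s, in which the tool goes at most 62.5 mm and 10.7 degrees, less where a joint would pass 70% of its speed; a pose out of reach is approached as far as the arm can. A call with a gripper value outside its range is refused whole. "jaw" is the finger opening in mm, from 0 to 85.4, set as the call begins (left out, the last holds). The fingers move at their own pace and stop on an object; "force" is the grip in N (left out, the last holds). Time passes only in rows, so rows that do not move let the fingers close. It gives the time, the measured TCP pose, the force and the opening at its end, in the units of the state.
- manip.get_obs(): the state, without advancing time (a new reading comes with each control period).
- manip.camera(name): name is "scene" or "top" or "wrist"; returns the picture (480x640x3 uint8, blue, green, red); there is no depth.
- manip.camera_info(name): a dict with "camera_matrix" (3x3 intrinsics, pixels), "R" (3x3) and "t" (3): a world point X has camera coordinates R X + t. Camera axes: x right, y down, z forward; pixel columns grow to the right and rows downward; lengths in m; the calibration is good to about 2 mm. A picture is of the moment at which its call begins: read the wrist's pose just before it. camera_info takes no time and is no camera call; for the wrist camera it gives the pose at the moment of the call.
- manip.hand_in(): hands the job in, once; it reports no verdict.
The state is a dict: "clock": time; "joint_pos": joint angles; "joint_velocities": joint speeds; "tau": joint torques, N m; "position": TCP position; "ee_rot": TCP orientation; "ft_force": force on the tool from outside, world axes, zero at the start; "torque": the same for the moment, N m; "grip_width": opening from 0.0 (shut) to 1.0 (fully open).
Only numpy, scipy, OpenCV 4.12 (cv2) and the standard library are available. Lean on these libraries where they do the work, as an engineer would, in place of code of your own. Each camera call takes 0.05 s, during which the arm holds its last target.

## Working session

There is one attempt and no reset: what is moved stays moved. The work goes in short steps, Python scripts to look and compute and a tool call to move; the robot and the scene stay as the last step left them, time stands still between calls to the robot, and variables do not carry over. Pictures are saved under pics/ and viewed, and the job is handed in when it is done.

Besides the shell and the picture viewer there is one more tool, called after ">>>" in YAML: its name, and indented under it one key for each argument. step_arm: Moves the arm, as the interface text tells. Its arguments: {"type":"object","properties":{"motion":{"type":"array"},"jaw":{"type":"number"},"force":{"type":"number"}},"required":["motion"]}

```bash
mkdir -p pics; ls
python3 - <<'E'
from workcell import manip
import cv2
print(manip.get_obs(), manip.grip_depth)
for n in("scene","top","wrist"):
    print(n,manip.camera_info(n))
    cv2.imwrite(f"pics/{n}0.png",manip.camera(n))
E
```

```text
pics
{'clock': 0.0, 'joint_pos': array([-1.25659793,  0.33285655, -0.06468548,  1.46094513,  0.02160299,
        1.34990555, -0.08846506]), 'joint_velocities': array([-0.00110297, -0.00054237,  0.0007401 , -0.00247493, -0.00060956,
        0.00126989, -0.00153082]), 'tau': array([-5.34653664e-04, -6.25450230e+01,  4.88062366e-02, -3.91627693e+01,
        1.63699617e-02,  9.55182390e-03, -2.24583130e-05]), 'position': array([0.20643132, 0.58952335, 0.23052365]), 'ee_rot': array([ 1.67583197e-01,  9.85857682e-01, -7.04773125e-04, -8.20979362e-05]), 'ft_force': array([-0.79741251, -0.58539217, -0.04507254]), 'torque': array([-0.0049435 , -0.00135802, -0.03327906]), 'grip_width': 1.0035275498898693} 0.0187
scene {'camera_matrix': array([[563.19482689,   0.        , 312.78398849],
       [  0.        , 563.19482689, 241.84124342],
       [  0.        ,   0.        ,   1.        ]]), 'R': array([[ 0.89991678, -0.43592543, -0.01089972],
       [-0.35327878, -0.71419399, -0.60425246],
       [ 0.2556245 ,  0.54762758, -0.79671837]]), 't': array([-0.34356021,  0.37153203,  0.85034486])}
top {'camera_matrix': array([[554.80218152,   0.        , 324.34588579],
       [  0.        , 554.80218152, 236.59103597],
       [  0.        ,   0.        ,   1.        ]]), 'R': array([[-1.54989050e-02, -9.99877120e-01, -2.35141923e-03],
       [-9.79268472e-01,  1.56544073e-02, -2.01960885e-01],
       [ 2.01972878e-01, -8.27501840e-04, -9.79390766e-01]]), 't': array([0.20362018, 0.516372  , 0.95529691])}
wrist {'camera_matrix': array([[422.8479602 ,   0.        , 317.52999343],
       [  0.        , 422.8479602 , 243.88227807],
       [  0.        ,   0.        ,   1.        ]]), 'R': array([[ 3.29843399e-01,  9.44035425e-01, -6.69648206e-04],
       [ 9.04461950e-01, -3.15813148e-01,  2.86723974e-01],
       [ 2.70466105e-01, -9.51796815e-02, -9.58013003e-01]]), 't': array([-0.6248381 , -0.038333  ,  0.37809654])}
```

View pics/scene0.png

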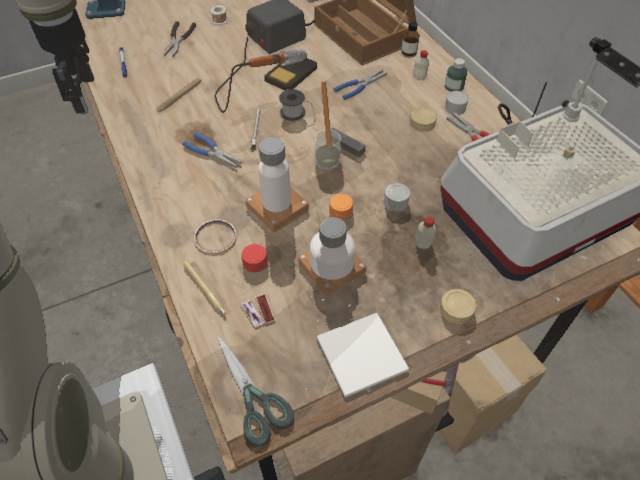

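View pics/top0.png

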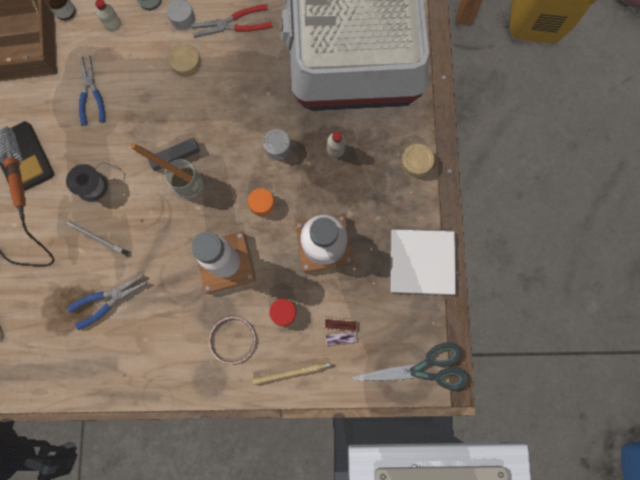

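View pics/wrist0.png

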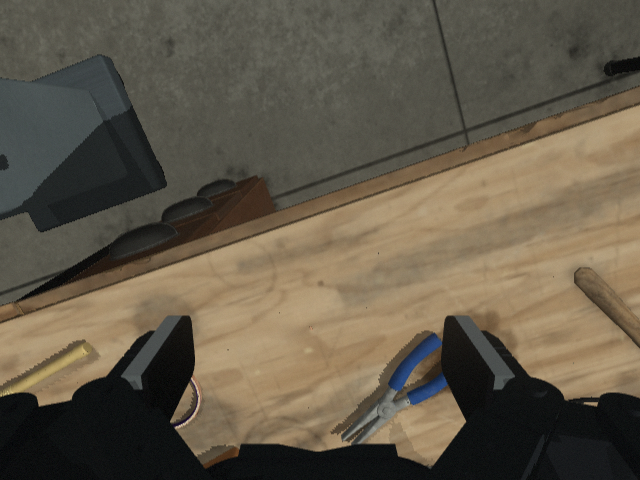

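The images show several cap-like things:
- Tall bottle's grey cap: scene (271,152), top (209,247).
- Jar's grey cap: scene (333,232), top (324,232). This must stay closed.
- Orange cap: top (261,202).
- Red cap: top (283,313).
- Pale grey can: top (277,143).

I choose the one on the tall slim bottle, and next I check it in a close crop and measure it.

```bash
cat > h.py <<'E'
import numpy as np, cv2
from workcell import manip
def ray(info,uv):
    K,R,t=info["camera_matrix"],np.array(info["R"]),np.array(info["t"])
    return -R.T@t, R.T@np.linalg.inv(K)@np.array([uv[0],uv[1],1.])
def onplane(info,uv,z):
    o,d=ray(info,uv); return o+d*(z-o[2])/d[2]
def proj(info,X):
    p=info["R"]@np.array(X)+info["t"]; p=info["camera_matrix"]@p; return p[:2]/p[2]
def tri(i1,u1,i2,u2):
    o1,d1=ray(i1,u1);o2,d2=ray(i2,u2)
    s=np.linalg.lstsq(np.c_[d1,-d2],o2-o1,rcond=None)[0]
    a,b=o1+s[0]*d1,o2+s[1]*d2
    return (a+b)/2,np.linalg.norm(a-b)
E
python3 - <<'E'
import cv2,numpy as np
s=cv2.imread("pics/scene0.png");t=cv2.imread("pics/top0.png")
a=cv2.resize(s[130:280,230:380],None,fx=2.66,fy=2.66,interpolation=cv2.INTER_CUBIC)
b=cv2.resize(t[190:340,180:330],None,fx=2.66,fy=2.66,interpolation=cv2.INTER_CUBIC)
cv2.imwrite("pics/crop.png",np.hstack([a,b]))
from h import *
i=manip.camera_info("top"); ii=manip.camera_info("scene")
# tile
hsv=cv2.cvtColor(t,cv2.COLOR_BGR2HSV)
m=((hsv[...,1]<25)&(hsv[...,2]>170)).astype(np.uint8); m[:, :370]=0; m[:200]=0; m[320:]=0
c=max(cv2.findContours(m,0,2)[0],key=cv2.contourArea); r=cv2.minAreaRect(c); print(r)
print("tile",onplane(i,r[0],.01)); 
P=[onplane(i,p,.01) for p in cv2.boxPoints(r)]; print(P,[np.linalg.norm(P[k]-P[k-1]) for k in range(4)])
for (u,v) in((209,247),(324,232),(209,240)): print(t[v,u],hsv[v,u])
for (u,v) in((271,152),(333,232),(271,147)): print(s[v,u])
E
```

```text
((422.5, 261.5), (63.0, 63.0), 90.0)
tile [0.47765932 0.01185285 0.01      ]
[array([0.53912842, 0.06858098, 0.01      ]), array([ 0.53721236, -0.05106073,  0.01      ]), array([ 0.41761565, -0.04355979,  0.01      ]), array([0.41945585, 0.0733407 , 0.01      ])] [np.float64(0.11976718580285914), np.float64(0.11965705368717372), np.float64(0.11983170305388496), np.float64(0.1169149674026901)]
[115 113 111] [105   9 115]
[102  99  98] [113  10 102]
[113 112 109] [ 98   9 113]
[140 142 142]
[142 143 143]
[158 161 161]
```

View pics/crop.png

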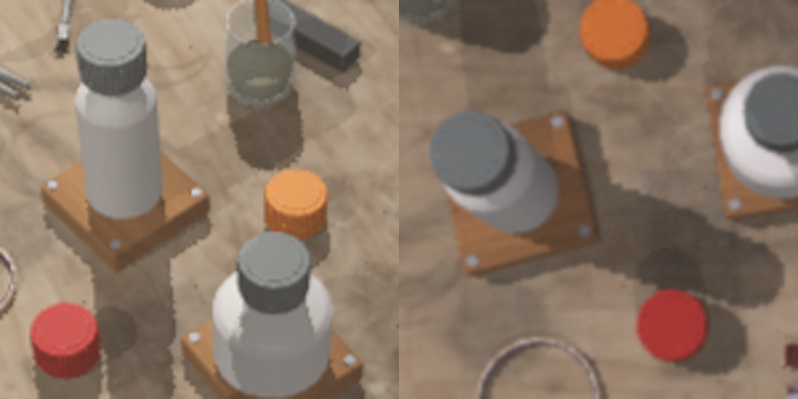

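The crop confirms it: the left object is the tall slim white bottle with a grey cap, and the right one is the squat jar. Next I measure the centre of the tall bottle's cap top.

Run:
```python
from h import *
i=manip.camera_info("top"); ii=manip.camera_info("scene")
ut,us=(206.8,246.5),(271.7,146.9)
print("tri",tri(i,ut,ii,us)); print(onplane(i,ut,.177),onplane(ii,us,.177))
# block screws in top: crop px
def c2t(x,y): return ((x-399)/2.66+180-.3,y/2.66+190-.3)
for p in((558,122),(584,230),(472,261)): print("screw",onplane(i,c2t(*p),.022))
A,B=onplane(i,c2t(558,122),.022),onplane(i,c2t(472,261),.022);print("block c",(A+B)/2)
def c2s(x,y): return (x/2.66+230-.3,y/2.66+130-.3)
A,B=onplane(ii,c2s(53,185),.022),onplane(ii,c2s(196,192),.022);print("block c scene",(A+B)/2)
# jar cap top
print("jar",onplane(i,((778-399)/2.66+179.7,105/2.66+189.7),.125),onplane(ii,c2s(273,262),.125))
print("orange",onplane(i,c2t(613,30),.03),"red",onplane(i,c2t(671,323),.03))
c=manip.get_obs();print(c['clock'])
from scipy.spatial.transform import Rotation as R
print(R.from_quat(c['ee_rot']).as_matrix())
# cap mask extents in scene for a check
```

```text
tri (array([0.48318747, 0.38300018, 0.1712603 ]), np.float64(0.0024342046160304785))
[0.48087909 0.38197918 0.177     ] [0.48236425 0.37713544 0.177     ]
screw [0.53040061 0.35457575 0.022     ]
screw [0.45345969 0.3353317  0.022     ]
screw [0.43309998 0.41256877 0.022     ]
block c [0.4817503  0.38357226 0.022     ]
block c scene [0.48350865 0.38205557 0.022     ]
jar [0.51750065 0.19898682 0.125     ] [0.51499941 0.1932312  0.125     ]
orange [0.59470744 0.31537437 0.03      ] red [0.38775797 0.27428557 0.03      ]
0.15
[[-9.43805299e-01  3.30501849e-01 -2.91732988e-04]
 [ 3.30501969e-01  9.43804708e-01 -1.05865238e-03]
 [-7.45476030e-05 -1.09558006e-03 -9.99999397e-01]]
```

>>> step_arm:
  motion:
    - [-47,-15,0,0,0,0]
    - [-47,-15,0,0,0,0]
    - [-47,-15,0,0,0,0]
    - [-47,-15,0,0,0,0]
    - [-47,-15,0,0,0,0]
    - [-20,-7,0,0,0,0]
    - [0,0,0,0,0,0]
  jaw: 85
  force: 60

```text
clock: 1.02
position: [0.4251, 0.4226, 0.2281]
ee_rot: [0.167, 0.986, -0.002, -0.001]
ft_force: [-0.6, -0.9, 0.8]
grip_width: 0.998
```

```bash
cat >> h.py <<'E'
from scipy.spatial.transform import Rotation as Rot
def st(goal=None):
    o=manip.get_obs(); M=Rot.from_quat(o['ee_rot']).as_matrix()
    print("t",round(o['clock'],2),"pos",o['position'].round(4),"F",o['ft_force'].round(1),"T",o['torque'].round(2),"w",round(o['grip_width']*85.4,1),"j",o['joint_pos'].round(2),"yawY",np.degrees(np.arctan2(M[1,1],M[0,1])).round(1),"zax",M[:,2].round(3))
    if goal is not None: print("move mm tool",(M.T@(np.array(goal)-o['position'])*1000).round(1))
    return o
E
python3 - <<'E'
from h import *
st([.482,.381,.231]); i=manip.camera_info("wrist"); cv2.imwrite("pics/w1.png",manip.camera("wrist"))
print(proj(i,[.482,.381,.177]),-i["R"].T@i["t"]); np.savez("w1.npz",**i)
E
```

```text
t 1.02 pos [0.4251 0.4226 0.2281] F [-0.6 -0.9  0.8] T [0.01 0.04 0.07] w 85.2 j [-0.92  0.28  0.08  1.54 -0.02  1.33  0.39] yawY 70.8 zax [-0.003 -0.004 -1.   ]
move mm tool [-67.4 -20.6  -2.8]
[278.692927   390.78537258] [0.35748122 0.447021   0.37040344]
```

View pics/w1.png

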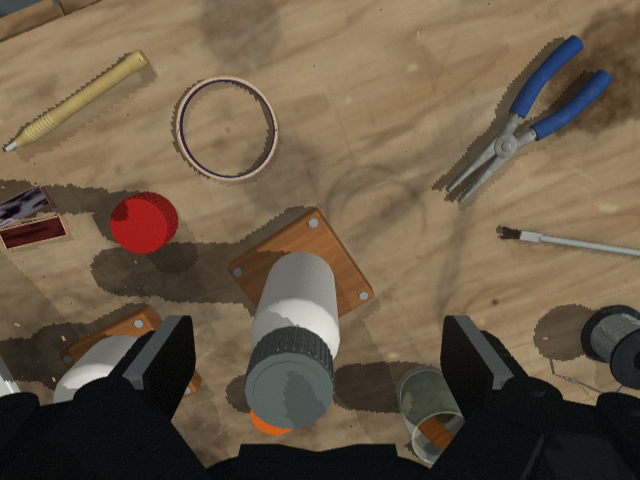

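The wrist view shows the grey cap's top disc with its centre near (289,388), between the fingers. The red cap is at (145,222), the orange one is partly hidden behind, and the jar is at lower left.

Run:
```python
from h import *
i=dict(np.load("w1.npz"));im=cv2.imread("pics/w1.png")
h=cv2.cvtColor(im,cv2.COLOR_BGR2HSV)
for p in((289,388),(289,350),(289,335),(270,400)): print(im[p[1],p[0]],h[p[1],p[0]])
L=onplane(i,(246,388),.177);R=onplane(i,(332.5,388),.177);T=onplane(i,(289,347.5),.177);B=onplane(i,(289,429),.177)
print((L+R)/2,(T+B)/2,np.linalg.norm(L-R),np.linalg.norm(T-B))
C=(L+R+T+B)/4;print(C)
# bottle block screws in this view
for p in((314,223),(237,272),(364,296)): print(onplane(i,p,.022))
print("blk",(onplane(i,(237,272),.022)+onplane(i,(364,296),.022))/2)
st(C+[0,0,.05])
```

```text
[80 84 77] [73 21 84]
[45 48 45] [60 16 48]
[50 52 48] [75 20 52]
[91 95 86] [77 24 95]
[0.4822085  0.38690421 0.177     ] [0.48306948 0.38645735 0.177     ] 0.04597952766137471 0.05037857993346062
[0.48263899 0.38668078 0.177     ]
[0.43662796 0.41478441 0.022     ]
[0.45626797 0.33629071 0.022     ]
[0.51442297 0.43481567 0.022     ]
blk [0.48534547 0.38555319 0.022     ]
t 1.07 pos [0.4241 0.4234 0.2281] F [0.1 0.2 0.1] T [0.   0.01 0.02] w 84.7 j [-0.93  0.28  0.08  1.54 -0.02  1.33  0.39] yawY 70.9 zax [-0.003 -0.004 -1.   ]
move mm tool [-67.3 -15.6   1.1]
```

>>> step_arm:
  motion:
    - [-34,-9,0,0,0,0]
    - [-33,-8,0,0,0,0]
    - [0,0,0,0,0,0]

```text
clock: 1.45
position: [0.4785, 0.3897, 0.2275]
ee_rot: [0.162, 0.987, -0.002, -0.002]
ft_force: [-1.6, 0.5, 0.7]
grip_width: 0.996
```

Run:
```python
from h import *
st([.4826,.385,.148]); i=manip.camera_info("wrist"); cv2.imwrite("pics/w2.png",manip.camera("wrist")); cv2.imwrite("pics/t2.png",manip.camera("top")[170:320,130:280].repeat(4,0).repeat(4,1))
np.savez("w2.npz",**i)
```

```text
t 1.45 pos [0.4785 0.3897 0.2275] F [-1.6  0.5  0.7] T [ 0.05 -0.   -0.  ] w 85.0 j [-0.85  0.32  0.11  1.49 -0.04  1.34  0.52] yawY 71.4 zax [-0.005 -0.003 -1.   ]
move mm tool [-5.7 -2.8 79.5]
```

View pics/w2.png

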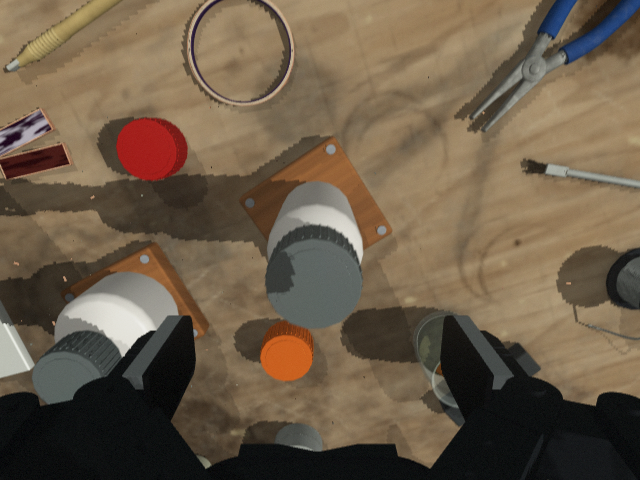

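The cap's top disc is now centred near (313,282), midway between the fingers. I refine its position from this view.

Run:
```python
from h import *
i=dict(np.load("w2.npz"))
L=onplane(i,(265,282),.177);R=onplane(i,(361.5,282),.177);T=onplane(i,(313,236),.177);B=onplane(i,(313,327.5),.177)
print((L+R)/2,(T+B)/2,np.linalg.norm(L-R),np.linalg.norm(T-B))
C=(L+R+T+B)/4
print("blk",(onplane(i,(250,203),.022)+onplane(i,(382,230),.022))/2)
print(proj(i,[.4785,.3897,.177])); st(C*[1,1,0]+[0,0,.148])
```

```text
[0.48241356 0.3863075  0.177     ] [0.4829975  0.38599144 0.177     ] 0.04718269983824118 0.04794447965502792
blk [0.48482648 0.38625553 0.022     ]
[317.25274642 272.79568701]
t 1.55 pos [0.4762 0.3919 0.2276] F [-0.8 -0.3  0.4] T [ 0.02 -0.04  0.01] w 85.2 j [-0.85  0.32  0.11  1.49 -0.04  1.34  0.52] yawY 71.6 zax [-0.007 -0.002 -1.   ]
move mm tool [-8.5 -3.1 79.6]
```

>>> step_arm:
  motion:
    - [-8,-3,15,0,0,0]
    - [0,0,15,0,0,0]
    - [0,0,5,0,0,0]
    - [0,0,0,0,0,0]

```text
clock: 2.05
position: [0.4794, 0.3888, 0.1889]
ee_rot: [0.157, 0.988, -0.002, -0.004]
ft_force: [0.4, 0.3, 0.2]
grip_width: 0.996
```

Run:
```python
from h import *
for k in range(3): st([.4828,.386,.148])
```

```text
t 2.05 pos [0.4794 0.3888 0.1889] F [0.4 0.3 0.2] T [-0.    0.02 -0.  ] w 85.0 j [-0.84  0.34  0.11  1.54 -0.04  1.27  0.53] yawY 71.9 zax [-0.009 -0.002 -1.   ]
move mm tool [-4.5 -1.5 40.9]
t 2.05 pos [0.4794 0.3888 0.1889] F [0.4 0.3 0.2] T [-0.    0.02 -0.  ] w 85.0 j [-0.84  0.34  0.11  1.54 -0.04  1.27  0.53] yawY 71.9 zax [-0.009 -0.002 -1.   ]
move mm tool [-4.5 -1.5 40.9]
t 2.05 pos [0.4794 0.3888 0.1889] F [0.4 0.3 0.2] T [-0.    0.02 -0.  ] w 85.0 j [-0.84  0.34  0.11  1.54 -0.04  1.27  0.53] yawY 71.9 zax [-0.009 -0.002 -1.   ]
move mm tool [-4.5 -1.5 40.9]
```

>>> step_arm:
  motion:
    - [-4,-1,13,-0.3,-0.4,0]
    - [-1,0,13,0,-0.1,0]
    - [-1,0,13,0,-0.1,0]
    - [0,0,1,0,0,0]

```text
clock: 2.55
position: [0.485, 0.3857, 0.146]
ee_rot: [0.157, 0.988, 0.0, 0.002]
ft_force: [-0.3, -0.0, 0.8]
grip_width: 0.999
```

Run:
```python
from h import *
st([.4828,.386,.148])
```

```text
t 2.55 pos [0.485  0.3857 0.146 ] F [-0.3 -0.   0.8] T [-0.02  0.04 -0.04] w 85.3 j [-0.83  0.37  0.11  1.59 -0.04  1.18  0.54] yawY 71.9 zax [ 0.003 -0.    -1.   ]
move mm tool [ 2.2 -0.4 -2. ]
```

Close. Next I make a small correction and then shut the jaws.

>>> step_arm:
  motion:
    - [2,0,-2,0,0.1,0]
    - [0,0,0,0,0,0]
  jaw: 52

```text
clock: 2.8
position: [0.4831, 0.3867, 0.1485]
ee_rot: [0.157, 0.988, 0.001, 0.001]
ft_force: [0.3, 1.1, -0.3]
grip_width: 0.616
```

Run:
```python
from h import *
st([.4828,.386,.148])
cv2.imwrite("pics/w3.png",manip.camera("wrist"))
```

```text
t 2.8 pos [0.4831 0.3867 0.1485] F [ 0.3  1.1 -0.3] T [ 0.01  0.   -0.01] w 52.6 j [-0.84  0.37  0.11  1.59 -0.04  1.18  0.54] yawY 71.9 zax [ 0.002  0.001 -1.   ]
move mm tool [ 0.1 -0.8  0.5]
```

View pics/w3.png

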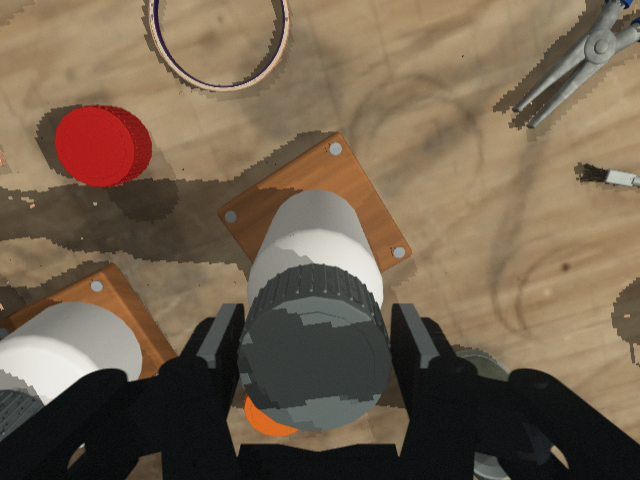

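The jaws straddle the cap: it spans columns 240 to 390, with pads either side. Next I close them.

>>> step_arm:
  motion:
    - [0,0,0,0,0,0]
    - [0,0,0,0,0,0]
  jaw: 40
  force: 60

```text
clock: 3.1
position: [0.4833, 0.3866, 0.1491]
ee_rot: [0.157, 0.988, 0.001, 0.001]
ft_force: [0.3, 0.1, -1.7]
grip_width: 0.553
```

Run:
```python
from h import *
st([.4828,.386,.141])
```

```text
t 3.1 pos [0.4833 0.3866 0.1491] F [ 0.3  0.1 -1.7] T [-0.01 -0.04  0.04] w 47.2 j [-0.84  0.37  0.11  1.59 -0.04  1.18  0.54] yawY 71.9 zax [ 0.003  0.001 -1.   ]
move mm tool [ 0.4 -0.7  8.1]
```

>>> step_arm:
  motion:
    - [0,0,5,0,0,0]
    - [0,0,5,0,0,0]
    - [0,0,2,0,0,0]

```text
clock: 3.48
position: [0.4837, 0.3868, 0.1419]
ee_rot: [0.158, 0.988, 0.002, 0.002]
ft_force: [-9.1, -6.4, 19.8]
grip_width: 0.55
```

Run:
```python
from h import *
st([.4828,.386,.141])
```

```text
t 3.48 pos [0.4837 0.3868 0.1419] F [-9.1 -6.4 19.8] T [-1.7   1.85 -0.06] w 47.0 j [-0.84  0.37  0.11  1.6  -0.04  1.16  0.54] yawY 71.9 zax [ 0.004  0.003 -1.   ]
move mm tool [ 0.6 -1.1  0.9]
```

>>> step_arm:
  motion:
    - [0,0,1,0,0,-10]
    - [0,0,1,0,0,-10]
    - [0,0,1,0,0,-10]

```text
clock: 3.85
position: [0.4823, 0.3879, 0.142]
ee_rot: [-0.111, 0.994, 0.002, 0.002]
ft_force: [-6.0, -7.4, 12.4]
grip_width: 0.549
```

Run:
```python
from h import *
st([.4828,.386,.141])
cv2.imwrite("pics/w4.png",manip.camera("wrist"))
```

```text
t 3.85 pos [0.4823 0.3879 0.142 ] F [-6.  -7.4 12.4] T [-1.65  1.3  -0.27] w 46.9 j [-0.77  0.37  0.02  1.6  -0.01  1.16  1.05] yawY 102.8 zax [ 0.003  0.005 -1.   ]
move mm tool [-0.1 -1.9  1. ]
```

View pics/w4.png

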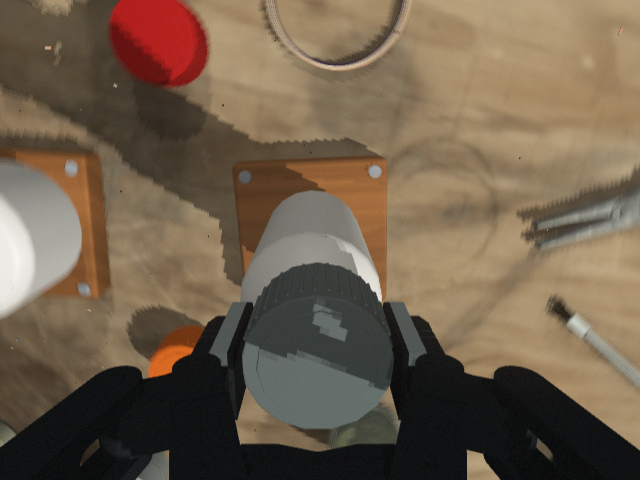

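>>> step_arm:
  motion:
    - [1,-1,1,0,0,-10]
    - [0,0,1,0,0,-10]
    - [0,0,1,0,0,-10]
    - [0,0,1,0,0,-10]
    - [0,0,1,0,0,-7]

```text
clock: 4.53
position: [0.483, 0.3867, 0.142]
ee_rot: [-0.512, 0.859, 0.001, 0.005]
ft_force: [-2.8, -4.0, 9.9]
grip_width: 0.547
```

Run:
```python
from h import *
st([.4828,.386,.141])
```

```text
t 4.53 pos [0.483  0.3867 0.142 ] F [-2.8 -4.   9.9] T [-0.78  0.65 -0.07] w 46.7 j [-0.66  0.37 -0.11  1.6   0.04  1.16  1.87] yawY 151.6 zax [ 0.007  0.008 -1.   ]
move mm tool [ 0.8 -0.2  1. ]
```

>>> step_arm:
  motion:
    - [0,0,-4,0,0.3,0]
    - [0,0,-5,0,0.2,0]
    - [0,0,0,0,0,0]

```text
clock: 4.9
position: [0.4832, 0.3866, 0.1516]
ee_rot: [-0.513, 0.859, -0.001, 0.002]
ft_force: [-0.0, -0.3, -0.6]
grip_width: 0.548
```

Run:
```python
from h import *
st([.4828,.386,.141])
```

```text
t 4.9 pos [0.4832 0.3866 0.1516] F [-0.  -0.3 -0.6] T [-0.04 -0.03  0.01] w 46.8 j [-0.67  0.37 -0.11  1.58  0.04  1.19  1.87] yawY 151.7 zax [ 0.003  0.    -1.   ]
move mm tool [ 0.7  0.1 10.6]
```

Force is near zero at 2.5 mm above the closed height, so the cap is free. Next I lift it.

>>> step_arm:
  motion:
    - [0,0,-6,0,0,0]
    - [0,0,-12,0,0,0]
    - [0,0,-15,0,0,0]
    - [0,0,-20,0,0,0]
    - [0,0,-20,0,0,0]
    - [0,0,-5,0,0,0]

```text
clock: 5.65
position: [0.483, 0.3871, 0.2351]
ee_rot: [-0.513, 0.859, -0.0, 0.003]
ft_force: [0.7, 1.0, -0.1]
grip_width: 0.546
```

Run:
```python
from h import *
st([.4777,.0118,.23])
cv2.imwrite("pics/w5.png",np.hstack([cv2.resize(manip.camera("wrist"),(400,300)),cv2.resize(manip.camera("scene")[40:340,150:550],(400,300))]))
```

```text
t 5.65 pos [0.483  0.3871 0.2351] F [ 0.7  1.  -0.1] T [-0.02  0.04 -0.05] w 46.7 j [-0.67  0.32 -0.11  1.47  0.04  1.35  1.87] yawY 151.7 zax [ 0.005  0.002 -1.   ]
move mm tool [ 332.9 -173.3    4.3]
```

View pics/w5.png

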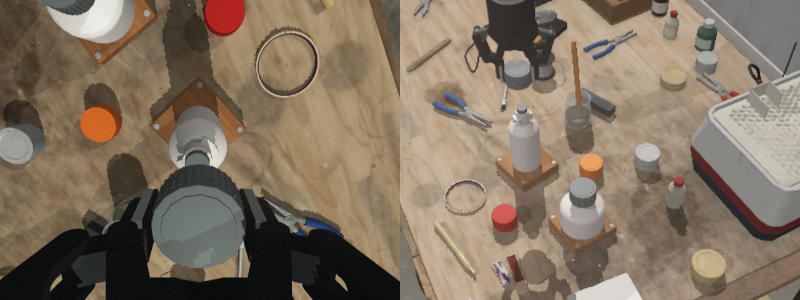

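The cap is off: the scene view shows a bare neck, and the cap is held in the jaws. I turn the wrist back first so joint 7 stays clear of its limit.

>>> step_arm:
  motion:
    - [0,0,0,0,0,10]
    - [0,0,0,0,0,10]
    - [0,0,0,0,0,10]
    - [0,0,0,0,0,10]
    - [0,0,0,0,0,10]
    - [0,0,0,0,0,10]
    - [0,0,0,0,0,0]

```text
clock: 6.62
position: [0.4806, 0.3849, 0.2267]
ee_rot: [0.001, 1.0, -0.003, -0.002]
ft_force: [-0.1, -0.7, -1.6]
grip_width: 0.547
```

Run:
```python
from h import *
st([.4777,.0118,.23])
```

```text
t 6.62 pos [0.4806 0.3849 0.2267] F [-0.1 -0.7 -1.6] T [ 0.01  0.1  -0.07] w 46.7 j [-0.78  0.32  0.03  1.49 -0.01  1.34  0.83] yawY 89.9 zax [-0.004 -0.006 -1.   ]
move mm tool [   2.  -373.1   -1.1]
```

>>> step_arm:
  motion:
    - [0,-25,-1,0,0,0]
    - [0,-37,-1,0,0,0]
    - [0,-37,-1,0,0,0]
    - [0,-37,-1,0,0,0]
    - [0,-37,-1,0,0,0]
    - [0,-37,-1,0,0,0]
    - [0,-37,-1,0,0,0]
    - [0,-37,-1,0,0,0]
    - [0,-37,-1,0,0,0]
    - [0,-25,-1,0,0,0]
    - [0,0,0,0,0,0]

```text
clock: 8.0
position: [0.4852, 0.0272, 0.2344]
ee_rot: [-0.026, 1.0, -0.005, -0.005]
ft_force: [0.0, 1.4, -1.4]
grip_width: 0.549
```

Run:
```python
from h import *
st([.4777,.0118,.012])
i=manip.camera_info("wrist")
cv2.imwrite("pics/w6.png",manip.camera("wrist"))
```

```text
t 8.0 pos [0.4852 0.0272 0.2344] F [ 0.   1.4 -1.4] T [0.09 0.   0.05] w 46.9 j [-0.42  0.02  0.27  1.82  0.    1.31  1.47] yawY 93.0 zax [-0.009 -0.01  -1.   ]
move mm tool [  6.1 -12.9 222.6]
```

View pics/w6.png

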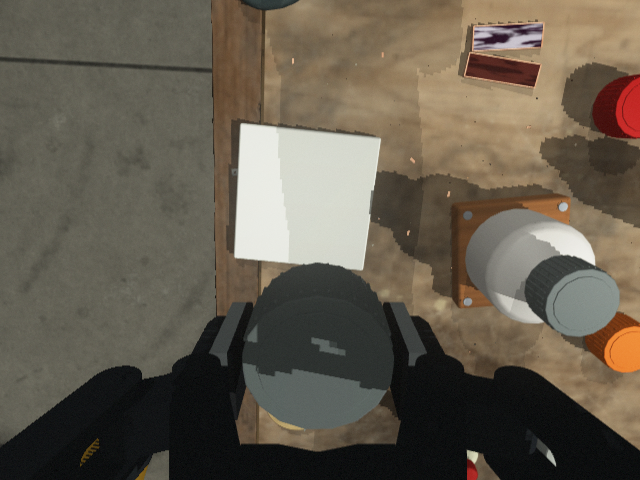

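>>> step_arm:
  motion:
    - [3,-7,25,-0.5,-0.5,0]
    - [3,-6,35,-0.1,-0.1,0]
    - [0,0,35,-0.1,-0.1,0]
    - [0,0,35,-0.1,-0.1,0]
    - [0,0,30,-0.1,-0.1,0]
    - [0,0,10,0,0,0]
    - [0,0,0,0,0,0]

```text
clock: 8.93
position: [0.4796, 0.0244, 0.0592]
ee_rot: [-0.04, 0.999, 0.005, 0.003]
ft_force: [-0.2, -0.2, 0.0]
grip_width: 0.546
```

Run:
```python
from h import *
st([.4777,.0118,.012])
cv2.imwrite("pics/w7.png",np.hstack([cv2.resize(manip.camera("wrist"),(400,300)),manip.camera("scene")[180:480,200:600]]))
```

```text
t 8.93 pos [0.4796 0.0244 0.0592] F [-0.2 -0.2  0. ] T [0.04 0.01 0.04] w 46.6 j [-0.39  0.19  0.27  2.04 -0.08  0.91  1.57] yawY 94.6 zax [ 0.006  0.01  -1.   ]
move mm tool [  3.2 -12.8  47. ]
```

View pics/w7.png

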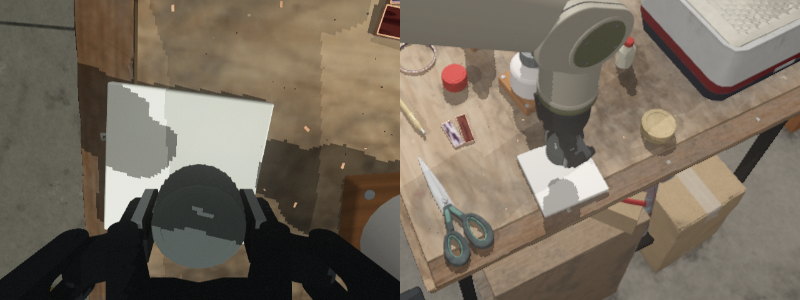

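>>> step_arm:
  motion:
    - [2,-7,12,0.4,0.3,0]
    - [1,-6,12,0.1,0,0]
    - [0,-1,12,0,0,0]
    - [0,0,1,0,0,0]

```text
clock: 9.52
position: [0.4797, 0.0091, 0.022]
ee_rot: [-0.04, 0.999, 0.0, 0.003]
ft_force: [1.0, 0.2, 0.3]
grip_width: 0.549
```

Run:
```python
from h import *
st([.4777,.0118,.012])
```

```text
t 9.53 pos [0.4797 0.0091 0.022 ] F [1.  0.2 0.3] T [ 0.01 -0.04 -0.01] w 46.9 j [-0.36  0.25  0.27  2.07 -0.09  0.83  1.62] yawY 94.6 zax [ 0.006  0.001 -1.   ]
move mm tool [ 1.8  2.8 10. ]
```

>>> step_arm:
  motion:
    - [0,0,4,0,0.3,0]
    - [0,0,3,0,0,0]
    - [0,0,2,0,0,0]

```text
clock: 9.9
position: [0.4801, 0.0093, 0.0127]
ee_rot: [-0.04, 0.999, 0.0, 0.0]
ft_force: [-0.2, -0.4, -0.9]
grip_width: 0.546
```

Run:
```python
from h import *
st([.4777,.0118,.012])
```

```text
t 9.9 pos [0.4801 0.0093 0.0127] F [-0.2 -0.4 -0.9] T [0.02 0.07 0.02] w 46.6 j [-0.36  0.27  0.27  2.06 -0.1   0.81  1.62] yawY 94.6 zax [ 0.     0.001 -1.   ]
move mm tool [2.2 2.6 0.7]
```

>>> step_arm:
  motion:
    - [0,0,1,0,0,0]
    - [0,0,1,0,0,0]

```text
clock: 10.15
position: [0.4801, 0.0094, 0.0118]
ee_rot: [-0.04, 0.999, 0.001, 0.0]
ft_force: [-9.7, -0.6, 23.3]
grip_width: 0.545
```

Run:
```python
from h import *
st([.4777,.0118,.012])
```

```text
t 10.15 pos [0.4801 0.0094 0.0118] F [-9.7 -0.6 23.3] T [-0.49  1.91 -0.1 ] w 46.5 j [-0.36  0.28  0.27  2.06 -0.1   0.81  1.62] yawY 94.6 zax [ 0.     0.001 -1.   ]
move mm tool [ 2.2  2.5 -0.1]
```

The cap stands on the tile. I ease off and open the jaws.

>>> step_arm:
  motion:
    - [0,0,-0.5,0,0,0]

```text
clock: 10.28
position: [0.4803, 0.0095, 0.0127]
ee_rot: [-0.04, 0.999, 0.001, 0.0]
ft_force: [-0.3, -0.0, -1.3]
grip_width: 0.544
```

>>> step_arm:
  motion:
    - [0,0,-0.5,0,0,0]
    - [0,0,0,0,0,0]
    - [0,0,0,0,0,0]
  jaw: 72

```text
clock: 10.65
position: [0.4806, 0.0096, 0.0134]
ee_rot: [-0.04, 0.999, 0.001, 0.001]
ft_force: [-0.0, -0.4, -1.7]
grip_width: 0.843
```

Run:
```python
from h import *
st([.4777,.0118,.012])
cv2.imwrite("pics/w8.png",manip.camera("wrist"))
```

```text
t 10.65 pos [0.4806 0.0096 0.0134] F [-0.  -0.4 -1.7] T [ 0.01 -0.07 -0.02] w 72.0 j [-0.36  0.27  0.27  2.06 -0.1   0.82  1.62] yawY 94.6 zax [ 0.001  0.002 -1.   ]
move mm tool [2.7 2.4 1.4]
```

View pics/w8.png

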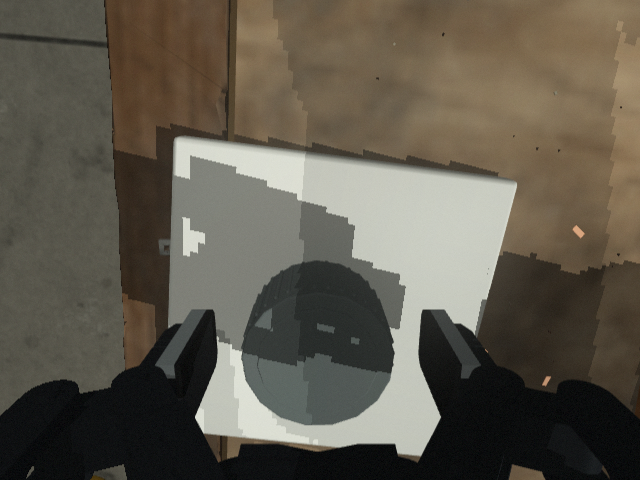

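The cap stands upright on the tile at (318,345), clear of both pads. Next I retreat straight up.

>>> step_arm:
  motion:
    - [0,0,-8,0,0,0]
    - [0,0,-20,0,0,0]
    - [0,0,-30,0,0,0]
    - [0,0,-40,0,0,0]
    - [0,0,-40,0,0,0]
    - [0,0,-40,0,0,0]
    - [0,0,-10,0,0,0]
    - [0,0,0,0,0,0]

```text
clock: 11.7
position: [0.4796, 0.0087, 0.21]
ee_rot: [-0.039, 0.999, 0.001, 0.001]
ft_force: [-0.1, -0.4, -0.9]
grip_width: 0.842
```

Run:
```python
from h import *
st()
t=manip.camera("top");s=manip.camera("scene")
cv2.imwrite("pics/e.png",np.hstack([t[120:420,140:540],s[120:420,150:550]]))
cv2.imwrite("pics/ew.png",manip.camera("wrist"))
```

```text
t 11.7 pos [0.4796 0.0087 0.21  ] F [-0.1 -0.4 -0.9] T [ 0.   -0.04  0.07] w 71.9 j [-0.4   0.01  0.29  1.88 -0.01  1.25  1.54] yawY 94.5 zax [ 0.002  0.001 -1.   ]
```

View pics/e.png

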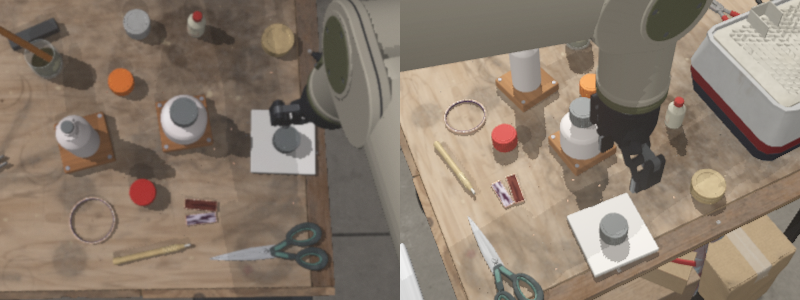

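View pics/ew.png

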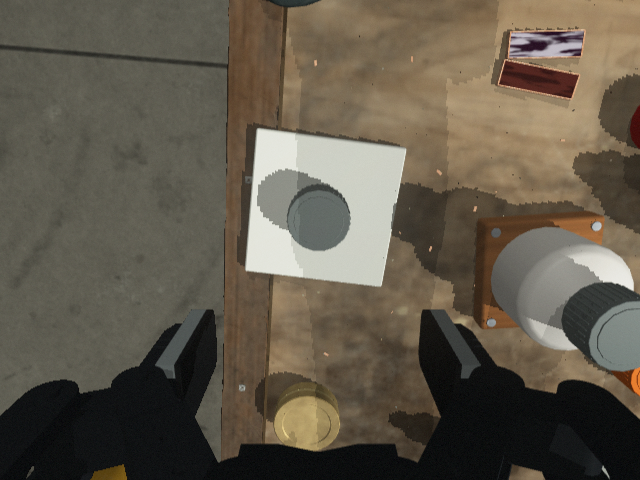

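The cap stands upright near the centre of the tile at (319,218). The tall bottle is open, the jar is still capped, and the robot is touching nothing.

```bash
python3 -c "
from workcell import manip
print(manip.hand_in())"
```

```text
the job is handed in; nothing more can be done
None
```

The tall bottle is open and its cap stands right way up near the middle of the white tile. I handed the job in at about 11.9 s of the 45 s allowed. The jar was never touched.

- **Opening:** I gripped the cap, pressed it about 7 mm until it bottomed, and turned it about 80° anticlockwise while it was down. On letting up, the wrist force was near zero, so the cap was free, and it lifted straight off.
- **Placing:** The cap touched down on the tile with 23 N at the wrist, the highest vertical force I read in the job. I eased off before opening the jaws.
- **Last checks:** The top view shows the bottle's bare neck. The wrist and scene views show the cap upright on the tile and the jar still capped. The gripper was about 0.2 m above the bench, touching nothing.
- **Disagreements:** The top, scene and wrist cameras differed by up to 5–10 mm on the cap's position, so I used the close wrist view. The arm drifted about 1 mm per row, with tilts of up to about 0.8°, which I corrected as I went.

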